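# Change the check weight kept behind the reagent bottles

### The job

Clear both reagent bottles out of the low grey tray onto the rubber mat, then, with the bottles standing there, put the small steel weight from the compact balance's pan away upright in the tray's back row, beyond the white line, and set the larger brass weight from that row in the middle of the pan. Finally return each bottle to the very spot in the tray where it stood at the start. Tip nothing over and leave the vial and the timer where they are.

Things in the scene. Friction and masses are not known exactly. Their poses are not given: they have to be found in the camera images.
- amber_bottle_mid (a point): Brown glass reagent bottle with a black screw cap, standing in the front row of the tray: 128 mm tall, body 60 mm in diameter up to 87 mm above its underside, shoulder above that, cap 36 mm in diameter from 110 to 127 mm above its underside (can be gripped by the cap). The point is at its centre, 64 mm above the underside; z up. About 0.33 kg.
- white_bottle_mid (a point): White plastic reagent bottle with a blue screw cap, standing in the front row of the tray: 143 mm tall, body 66 mm in diameter up to 98 mm above its underside, cap 42 mm in diameter from 123 to 143 mm above its underside (can be gripped by the cap). The point is at its centre, 71.5 mm above the underside; z up. About 0.36 kg.
- brass_weight_mid (a point): Brass-coloured knob weight (the larger one), 25 mm in diameter, 30 mm tall, standing in the back row of the tray behind the bottles. It can be gripped across its full 25 mm at any height. The point is at its centre, 15 mm above its underside; z up. About 0.1 kg.
- steel_weight_mid (a point): Grey steel knob weight (the smaller one), 21 mm in diameter, 25 mm tall, standing on the pan of the compact balance. It can be gripped across its full 21 mm at any height. The point is at its centre, 12.5 mm above its underside; z up. About 0.05 kg.
- tray: Fixed low grey tray, 140 (x) by 220 (y) by 9 mm high, walls and floor 4 mm thick. Origin: centre of its underside; x points from the front row to the back row, away from the robot (within 0.2 rad). A white line at x = +10 mm parts the rows: the bottles stand in front with centres near x = -29 mm; the back row, for weights, lies from x = +12 to +66 mm, its middle at +37 mm.
- mat: Fixed dark rubber mat lying flat on the worktop, 220 mm (x) by 100 mm (y), 3 mm thick, to the left or the right of the tray; both bottles fit on it side by side along x. Origin: centre of its underside; x along its length, z up.
- pan (a point): Middle of the top face of the compact balance's round dark steel pan, 94 mm in diameter, 38 mm above the worktop; z up. The balance is a low white case, 170 (x) by 120 mm (y), fixed, display towards the robot, left or right of the tray, on the side away from the mat. Not the large balance with the square blue pan near the robot.
- vial_mid (a point): Bystander: glass sample vial with a black cap, 24 mm in diameter, 56 mm tall, standing loose behind the tray; point at its centre.
- timer_mid (a point): Bystander: wedge-shaped grey timer, 41 x 62 x 52 mm, standing loose behind and to the right of the tray; point at its centre, 26 mm up.
There are look-alikes about, which are no part of the job. What is shaped like the part that bears white_bottle_mid but pink is not meant.

How it is judged:
On the way, in this order (a step that is already met when the one before it is completed fails the run):
1. both bottles stand upright on the rubber mat (x of amber_bottle_mid in the frame of mat between -0.11 and 0.11 m and y of amber_bottle_mid in the frame of mat between -0.05 and 0.05 m and height (world z) of amber_bottle_mid below 0.076 m and angle between each of amber_bottle_mid, white_bottle_mid's own z axis and vertical below 0.15 rad and x of white_bottle_mid in the frame of mat between -0.11 and 0.11 m and y of white_bottle_mid in the frame of mat between -0.05 and 0.05 m and height (world z) of white_bottle_mid below 0.0835 m), for 0.2 s.
2. with both bottles still on the mat, the brass weight stands in the middle of the pan and the steel weight in the tray's back row (all of step 1 and horizontal distance between brass_weight_mid and pan below 0.015 m and z of brass_weight_mid in the frame of pan between 0.005 and 0.022 m and angle between each of brass_weight_mid, steel_weight_mid's own z axis and vertical below 0.15 rad and x of steel_weight_mid in the frame of tray between 0.012 and 0.062 m and y of steel_weight_mid in the frame of tray between -0.1 and 0.1 m and z of steel_weight_mid in the frame of tray below 0.024 m), for 0.3 s.
At the end, for the whole second after the job is handed in: Each bottle stands upright within 15 mm of where it stood at the start; the brass weight stands upright on the pan within 15 mm of its middle; the steel weight stands upright on the tray floor with its centre in the back row (x 12 to 62 mm, y within 100 mm of the tray's middle); all at rest (horizontal distance between brass_weight_mid and pan below 0.015 m and z of brass_weight_mid in the frame of pan between 0.005 and 0.022 m and angle between each of brass_weight_mid, steel_weight_mid's own z axis and vertical below 0.15 rad and x of steel_weight_mid in the frame of tray between 0.012 and 0.062 m and y of steel_weight_mid in the frame of tray between -0.1 and 0.1 m and z of steel_weight_mid in the frame of tray below 0.024 m and distance of each of amber_bottle_mid, white_bottle_mid from where it was at the start of the episode below 0.015 m and angle between each of amber_bottle_mid, white_bottle_mid's own z axis and vertical below 0.1 rad and linear speed of each of amber_bottle, white_bottle, brass_weight, steel_weight below 0.02 m/s); the robot touches nothing.
It fails at once if a bottle or weight is tipped over (angle between any of amber_bottle_mid, white_bottle_mid, brass_weight_mid, steel_weight_mid's own z axis and vertical above 0.7 rad).
It fails at once if the vial or the timer is moved by more than 20 mm (distance of any of vial_mid, timer_mid from where it was at the start of the episode above 0.02 m).
It also fails if it takes over 133 s, if anything falls off the work surface, if the arm or the gripper's body presses on something with over 40 N, if the wrist force passes 120 N, or if a joint passes its speed limit or range.

### The arm

A 6-joint arm with a two-finger parallel gripper is mounted at the origin on the work surface; the furniture and walls round the work are solid. World frame = base frame: x ahead of the robot, y to its left, z up, the work surface at z = 0. Lengths are in m, angles in rad, forces in N, time in s.
With the tool pointing down it reaches from about 0.375 to 0.9 m from the base axis. Payload 3.1 kg.
Tool frame: the origin (TCP) lies between the finger pads; the fingertips stand 19 mm ahead of it and the grasp point (between the pads) is the TCP; z points along the fingers, y is the direction in which the jaws open and shut (so a half turn about z gives the same grasp; the last joint's range is limited). The gripper opens to 85 mm and grips with 20 to 120 N. Pads are 22 mm wide; open, the fingers measure 114 mm over their backs; the gripper's body (76 mm by 85 mm) begins 54 mm behind the grasp point. The pads swing forward as they close: fully open they stand 13 mm farther back than shut.
Start: joints at [-0.178, 0.527, 1.433, -0, 1.181, -0.178], TCP at [0.625, 0, 0.25] pointing down, gripper open.
Joint ranges: [-3.08, 3.08], [-0.75, 2.2], [0.22, 2.44], [-1.43, 4.57], [0, 2.65], [-2.85, 2.85]. Speed limits (rad/s): [2.79, 2.79, 3.14, 3.14, 3.14, 3.14].

### API

Orientations are given as a unit quaternion [x, y, z, w].
In Python, from station import manip, optics, job gives the robot as it stands.
- The arm moves only by the shell command python3 -m inch 'ROWS' [OPENING] [FORCE]. ROWS is JSON, one flat list of numbers, 4 for each row, row after row: the shift along the world's x, y, z in cm, then the turn about the world's z in rad. A call has 1 to 20 rows; each row shifts and turns the commanded pose from where the row before left it; what a row does not reach is not made up. A row lasts 1/8 s, in which the tool goes at most 62.5 mm and 10.7 degrees, less where a joint would pass 70% of its speed; a pose out of reach is approached as far as the arm can. A call with a gripper value outside its range is refused whole. OPENING is the opening in per cent of the stroke, from 0 (shut) to 100 (fully open), set as the call begins (- or left out, the last holds). The fingers move at their own pace and stop on an object; FORCE is the grip in N (left out, the last holds). Time passes only in rows, so rows that do not move let the fingers close. It gives the time, the measured TCP pose, the force and the opening at its end, in the units of the state.
- manip.sense(): the state, without advancing time (a new reading comes with each control period).
- optics.snapshot(name): name is "scene" or "side" or "wrist"; returns (picture, depth): 384x512x3 uint8, red, green, blue; 384x512 float32, m along the optical axis (not along the pixel's ray), 0 where there is no reading.
- optics.camera_model(name): a dict with "mtx" (3x3 intrinsics, pixels), "camera_from_world" (4x4, takes a point from world to camera coordinates); the wrist camera has in their place "tool_from_camera" (4x4, takes a point from camera to tool coordinates, whose origin is the TCP and whose axes are the flange's). Camera axes: x right, y up, looking along -z (the intrinsics and any distortion apply to the point x, -y, -z); pixel columns grow to the right and rows downward; lengths in m; the calibration is good to about 2 mm. A picture is of the moment at which its call begins: read the wrist's pose just before it. camera_model takes no time and is no camera call.
- job.sign_off(): hands the job in, once; it reports no verdict.
The state is a dict: "t": time; "q": joint angles; "qd": joint speeds; "tau": joint torques, N m; "tcp_pos": TCP position; "tool_rot": TCP orientation; "force": force on the tool from outside, world axes, zero at the start; "ft_torque": the same for the moment, N m; "finger_gap": opening from 0.0 (shut) to 1.0 (fully open).
Only numpy, scipy, OpenCV 4.12 (cv2) and the standard library are available. Lean on these libraries where they do the work, as an engineer would, in place of code of your own. Each camera call takes 0.05 s, during which the arm holds its last target.

## Working session

There is one attempt and no reset: what is moved stays moved. The work goes in short steps, Python scripts to look and compute and a shell command to move; the robot and the scene stay as the last step left them, time stands still between calls to the robot, and variables do not carry over. Pictures are saved under pics/ and viewed, and the job is handed in when it is done.

```bash
ls; mkdir -p pics; python3 - <<'E'
from station import manip, optics, job
import cv2,numpy as np
s=manip.sense();print(s['t'],s['tcp_pos'],s['tool_rot'],s['finger_gap'])
for n in("scene","side","wrist"):
    p,d=optics.snapshot(n)
    cv2.imwrite(f'pics/{n}0.png',p[:,:,::-1]);np.save(f'{n}0.npy',d)
    m=optics.camera_model(n);print(n,{k:np.round(v,4).tolist() if not isinstance(v,str) else v for k,v in m.items()})
E
```

```text
pics
0.0 [6.24318785e-01 1.47648318e-04 2.49332679e-01] [ 7.07117262e-01  7.07095470e-01 -6.26248165e-04 -8.83735956e-04] 1.003131282329636
scene {'mtx': [[411.521, 0.0, 251.7297], [0.0, 411.521, 194.2875], [0.0, 0.0, 1.0]], 'camera_from_world': [[0.5653, -0.8249, 0.0033, -0.24], [0.4891, 0.3385, 0.8039, -0.3461], [-0.6642, -0.4528, 0.5948, -0.8479], [0.0, 0.0, 0.0, 1.0]]}
side {'mtx': [[440.2568, 0.0, 252.4928], [0.0, 440.2568, 196.3734], [0.0, 0.0, 1.0]], 'camera_from_world': [[-0.9171, 0.3986, -0.0074, 0.4516], [-0.2229, -0.4974, 0.8384, 0.0895], [0.3305, 0.7705, 0.545, -1.7916], [0.0, 0.0, 0.0, 1.0]]}
wrist {'mtx': [[336.1708, 0.0, 257.2688], [0.0, 336.1708, 192.4456], [0.0, 0.0, 1.0]], 'tool_from_camera': [[0.0012, 0.9639, 0.2664, 0.0677], [1.0, -0.0011, -0.0006, 0.0], [-0.0003, 0.2664, -0.9639, -0.124], [0.0, 0.0, 0.0, 1.0]]}
```

View pics/scene0.png

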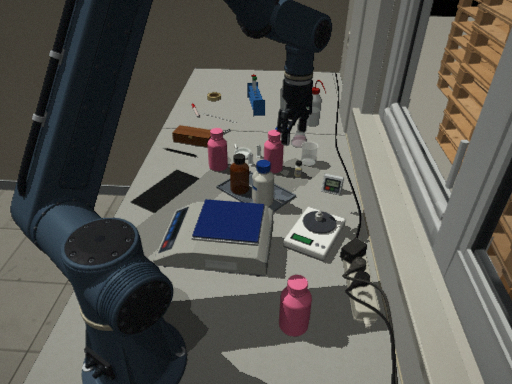

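View pics/side0.png

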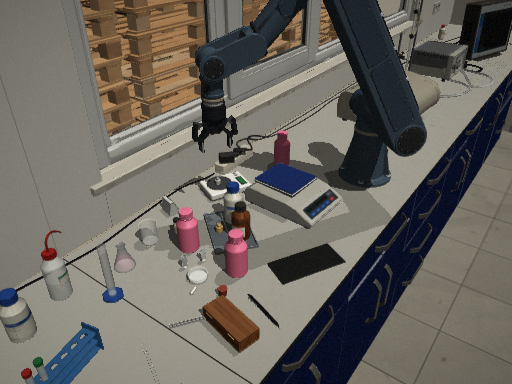

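View pics/wrist0.png

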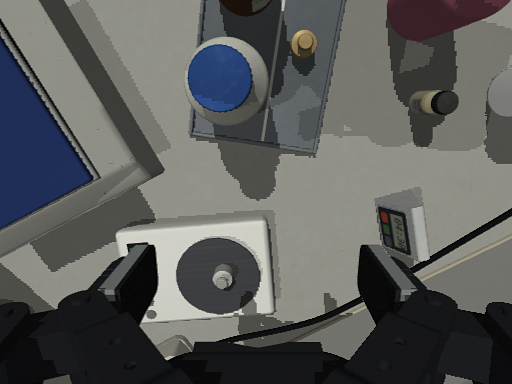

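```bash
cat > h.py <<'E'
import numpy as np,cv2
from station import manip, optics, job
from scipy.spatial.transform import Rotation as R
def grab(n,tag):
    s=manip.sense()
    p,d=optics.snapshot(n); m=optics.camera_model(n); m={k:np.array(v) for k,v in m.items() if k in('mtx','camera_from_world','tool_from_camera')}
    if n=='wrist':
        T=np.eye(4);T[:3,:3]=R.from_quat(s['tool_rot']).as_matrix();T[:3,3]=s['tcp_pos']
        W=T@m['tool_from_camera']
    else: W=np.linalg.inv(m['camera_from_world'])
    cv2.imwrite(f'pics/{tag}.png',p[:,:,::-1])
    np.savez(f'{tag}.npz',p=p,d=d,W=W,K=m['mtx'])
    return load(tag)
class V: pass
def load(tag):
    z=np.load(f'{tag}.npz');v=V();v.p,v.d,v.W,v.K=z['p'],z['d'],z['W'],z['K']
    K=v.K;h,w=v.d.shape;u,r=np.meshgrid(np.arange(w),np.arange(h))
    d=v.d;X=np.stack([(u-K[0,2])/K[0,0]*d,-(r-K[1,2])/K[1,1]*d,-d],-1)
    v.P=X@v.W[:3,:3].T+v.W[:3,3];v.P[d==0]=np.nan
    return v
def zpix(v,u,r,z):
    c=np.array([(u-v.K[0,2])/v.K[0,0],-(r-v.K[1,2])/v.K[1,1],-1]);c=v.W[:3,:3]@c;o=v.W[:3,3]
    return o+c*(z-o[2])/c[2]
def sel(v,box,z0,z1):
    a,b,c,e=box;q=v.P[b:e,a:c].reshape(-1,3);k=(q[:,2]>z0)&(q[:,2]<z1);q=q[k]
    # min enclosing circle + mean
    if len(q)<5:return None
    cc,rr=cv2.minEnclosingCircle(q[:,:2].astype(np.float32))
    return len(q),q.mean(0).round(4),np.round(cc,4),round(rr,4)
def ortho(v,x0,x1,y0,y1,fn,s=1000):
    # top view: rows = -x, cols = -y
    H,W=int((x1-x0)*s),int((y1-y0)*s);im=np.zeros((H,W,3),np.uint8);zb=np.full((H,W),-9.)
    q=v.P.reshape(-1,3);c=v.p.reshape(-1,3)
    for (x,y,z),k in zip(q,c):
        if np.isnan(x):continue
        i=int((x1-x)*s);j=int((y1-y)*s)
        for a in(0,1,2):
            for b in (0,1,2):
                if 0<=i+a<H and 0<=j+b<W and z>zb[i+a,j+b]-.002: zb[i+a,j+b]=z;im[i+a,j+b]=k[::-1]
    cv2.imwrite(fn,im)
E
python3 - <<'E'
from h import *
v=grab('wrist','w0')
print('white cap',sel(v,(170,20,280,130),.13,.18))
print('steel top',sel(v,(200,250,245,300),.055,.075),'pan',sel(v,(170,230,270,320),.033,.045))
print('brass top',sel(v,(285,20,325,70),.03,.045), sel(v,(285,20,325,70),.01,.045))
print('vial top',sel(v,(405,80,470,125),.045,.07),'timer',sel(v,(370,185,435,270),.03,.07))
s=grab('scene','s0')
for b in[(228,150,252,170),(254,158,274,180)]: print(sel(s,b,.11,.17))
d=grab('side','d0')
for b in[(228,200,252,220),(222,178,246,196)]: print(sel(d,b,.11,.17))
for n,v in(('scene',s),('side',d)):
  c=v.p[130:280,120:360][:,:,::-1]; cv2.imwrite(f'pics/{n}crop.png',cv2.resize(c,None,fx=3.3,fy=3.3,interpolation=2))
E
```

```text
white cap (3446, array([0.6003, 0.0809, 0.1471]), array([0.6   , 0.0807]), 0.0212)
steel top (163, array([ 0.5877, -0.1143,  0.0605]), array([ 0.5871, -0.1163]), 0.0097) pan (4654, array([ 0.5799, -0.1206,  0.0384]), array([ 0.5817, -0.124 ]), 0.0489)
brass top (218, array([0.6684, 0.1199, 0.0339]), array([0.6687, 0.1202]), 0.0076) (606, array([0.6677, 0.119 , 0.0267]), array([0.6687, 0.1201]), 0.0126)
vial top (531, array([0.7952, 0.0658, 0.0549]), array([0.7968, 0.0655]), 0.011) timer (1755, array([ 0.7849, -0.0631,  0.0452]), array([ 0.7887, -0.0656]), 0.0329)
(110, array([0.6058, 0.1731, 0.1243]), array([0.6089, 0.1765]), 0.0182)
(247, array([0.5909, 0.0757, 0.1317]), array([0.5962, 0.08  ]), 0.0255)
(116, array([0.6138, 0.1834, 0.1269]), array([0.6115, 0.1776]), 0.0194)
(182, array([0.6019, 0.09  , 0.1359]), array([0.6002, 0.0842]), 0.0258)
```

```bash
python3 -m inch '[0,6,3,0,0,6,3,0,0,6,3,0,0,0,0,0]'; python3 - <<'E'
from h import *
v=grab('wrist','w1')
E
```

```text
t: 0.8
tcp_pos: [0.6257, 0.1721, 0.3372]
tool_rot: [0.705, 0.709, 0.003, 0.002]
force: [0.8, -0.4, -0.9]
finger_gap: 0.999
```

View pics/w1.png

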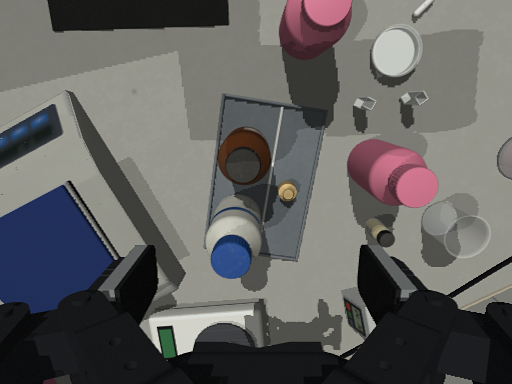

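View pics/sidecrop.png

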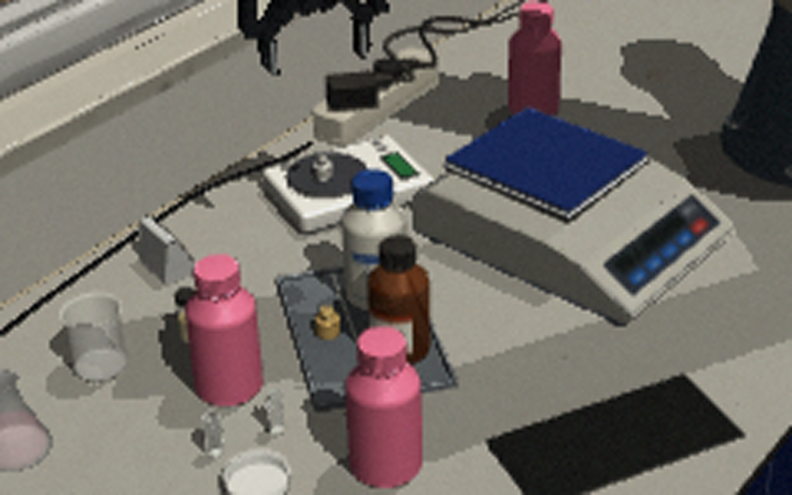

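View pics/scenecrop.png

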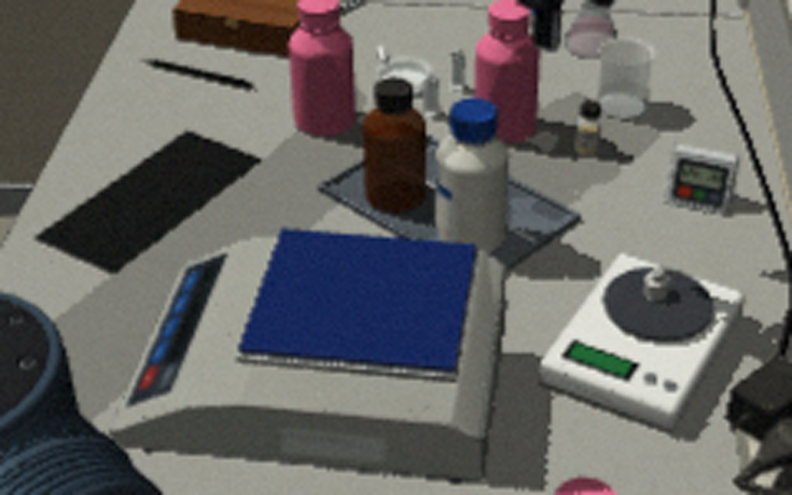

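```bash
python3 - <<'E'
from h import *
v=load('w1')
print('amber cap',sel(v,(215,135,275,190),.115,.14))
print('white cap',sel(v,(200,230,260,285),.14,.16))
print('brass',sel(v,(275,175,302,210),.03,.045))
print('pinkA',sel(v,(270,0,370,70),.12,.17),'pinkB',sel(v,(340,130,445,215),.12,.17))
print('vial',sel(v,(365,215,400,250),.045,.07))
print('pinkA body',sel(v,(270,0,370,70),.03,.2),'pinkB',sel(v,(340,130,445,215),.03,.2))
for p in[(224,95),(327,112),(206,228),(296,260)]:print('tray',zpix(v,*p,.009)[:2].round(4), v.P[p[1],p[0]].round(3))
print('line',zpix(v,282,108,.004),zpix(v,262,255,.004))
s=load('s0');d=load('d0')
# mat: dark pixels z<0.012
for n,v,b in(('s',s,(125,165,205,212)),('d',d,(260,235,350,285)),('w',load('w1'),(40,0,235,35))):
    a,t,c,e=b;P=v.P[t:e,a:c];I=v.p[t:e,a:c];k=(I.max(-1)<45)&(P[...,2]<.02)&(P[...,2]>-.02)
    q=P[k];print(n,len(q),q.mean(0).round(4),[np.array(x).round(4).tolist() for x in cv2.minAreaRect(q[:,:2].astype(np.float32))])
# big balance edges height
w=load('w1');ortho(w,.4,1.0,-.15,.45,'pics/ortho1.png')
E
```

```text
amber cap (1015, array([0.6128, 0.1782, 0.1313]), array([0.6126, 0.1772]), 0.0179)
white cap (1249, array([0.6006, 0.0827, 0.1469]), array([0.6004, 0.0811]), 0.0211)
brass (97, array([0.6688, 0.1211, 0.034 ]), array([0.6689, 0.1202]), 0.0076)
pinkA (1202, array([0.6844, 0.3129, 0.1412]), array([0.6861, 0.3223]), 0.021) pinkB (1695, array([0.7809, 0.1603, 0.141 ]), array([0.7842, 0.1585]), 0.0215)
vial (242, array([0.796 , 0.0673, 0.0547]), array([0.7976, 0.0657]), 0.0108)
pinkA body (3301, array([0.6796, 0.3082, 0.1118]), array([0.6857, 0.3224]), 0.0329) pinkB (4204, array([0.7734, 0.1642, 0.1099]), array([0.817 , 0.1367]), 0.0728)
tray [0.5844 0.2457] [0.585 0.246 0.01 ]
tray [0.719  0.2252] [0.719 0.225 0.009]
tray [0.5551 0.0621] [0.555 0.062 0.009]
tray [0.6863 0.0122] [0.686 0.012 0.009]
line [0.66021621 0.22978757 0.004     ] [0.63610513 0.01760291 0.004     ]
s 1184 [0.4739 0.3748 0.0011] [[0.4793, 0.3754], [0.2197, 0.1039], 2.1352]
d 1572 [0.4814 0.3791 0.0043] [[0.4785, 0.4097], [0.2198, 0.1715], 1.8858]
w 5021 [0.4772 0.341  0.0033] [[0.4807, 0.3398], [0.2195, 0.034], 0.498]
```

View pics/ortho1.png

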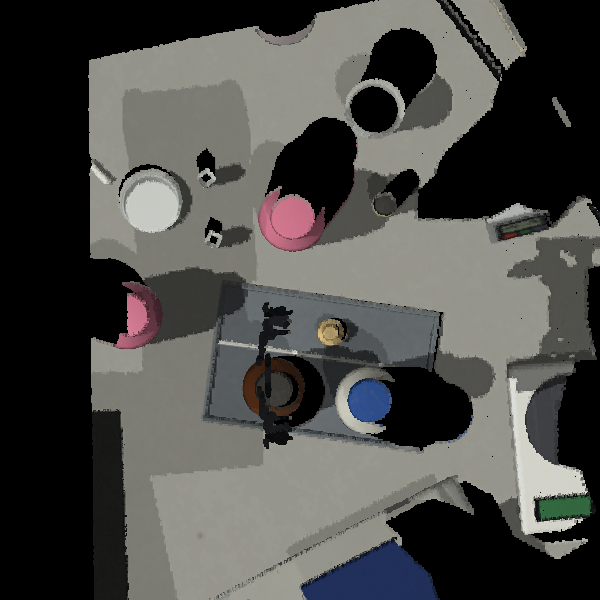

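```bash
python3 -m inch '[-0.4,0.2,-5,0,-0.4,0.2,-5,0,-0.4,0.1,-5,0,0,0,0,0,0,0,0,0]' 75 30; python3 -m inch '[-0.1,0,-1,0,0,0,0,0]' 
```

```text
t: 1.48
tcp_pos: [0.6143, 0.1718, 0.1853]
tool_rot: [0.708, 0.707, 0.001, 0.001]
force: [-0.1, 1.2, 0.5]
finger_gap: 0.747
t: 1.72
tcp_pos: [0.6122, 0.1726, 0.1749]
tool_rot: [0.707, 0.707, 0.0, 0.0]
force: [-0.5, 0.3, 0.3]
finger_gap: 0.755
```

```bash
python3 -m inch '[0,0.5,-1.5,0,0,0,-2,0,0,0,-1,0,0,0,0,0,0,0,0,0]'; python3 - <<'E'
from h import *
for i in range(2): 
    print(manip.sense()['tcp_pos'].round(4) if hasattr(manip.sense()['tcp_pos'],'round') else manip.sense()['tcp_pos']); v=grab('wrist','w2')
E
```

```text
t: 2.35
tcp_pos: [0.6125, 0.1779, 0.1296]
tool_rot: [0.707, 0.707, 0.0, 0.0]
force: [-0.1, 0.3, 0.7]
finger_gap: 0.749
[0.6125 0.1779 0.1296]
[0.6126 0.1779 0.1298]
```

View pics/w2.png

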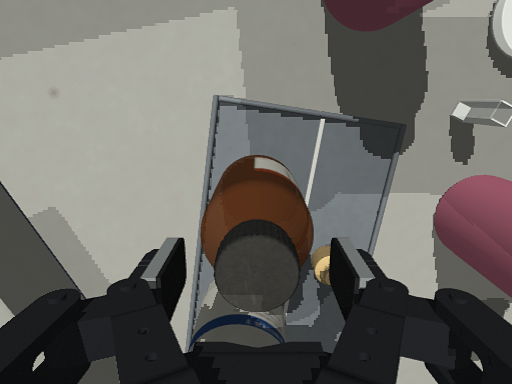

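The amber cap (257,267) is centred between the pads (165,275) and (348,270). Close and lift.

```bash
python3 -m inch '[0,0,0,0,0,0,0,0,0,0,0,0,0,0,0,0,0,0,0,0,0,0,0,0]' 10 40; python3 -m inch '[0,0,1,0,0,0,3,0,0,0,4,0,0,0,4,0,0,0,4,0,0,0,0,0]'
```

```text
t: 3.2
tcp_pos: [0.6125, 0.1778, 0.1299]
tool_rot: [0.707, 0.707, 0.001, 0.0]
force: [-1.2, 0.4, 4.3]
finger_gap: 0.405
t: 3.95
tcp_pos: [0.6136, 0.1781, 0.2923]
tool_rot: [0.707, 0.707, 0.003, 0.002]
force: [0.7, 0.1, -3.5]
finger_gap: 0.403
```

```bash
python3 -m inch '[-0.4,1,0,0,-1,2.5,0,0,-1.2,3,0,0,-1.2,3,0,0,-1.2,3,0,0,-1.2,3,0,0,-1,2.5,0,0,-0.5,1.2,0,0,-0.1,0.5,0,0,0,0,0,0,0,0,-4,0,0,0,-4,0,0,0,-4,0,0,0,-2,0,0,0,-1,0,0,0,0,0,0,0,0,0]'
```

```text
t: 6.08
tcp_pos: [0.535, 0.3749, 0.1405]
tool_rot: [0.707, 0.707, 0.001, 0.0]
force: [-0.4, 0.1, -3.3]
finger_gap: 0.404
```

```bash
python3 -m inch '[0,0,-0.6,0,0,0,-0.3,0,0,0,-0.2,0,0,0,0,0]'; python3 - <<'E'
from h import *
v=grab('side','d1');cv2.imwrite('pics/d1c.png',cv2.resize(v.p[170:320,200:400][:,:,::-1],None,fx=3.5,fy=3.5))
E
```

```text
t: 6.58
tcp_pos: [0.5339, 0.3748, 0.129]
tool_rot: [0.707, 0.707, 0.0, 0.0]
force: [-2.3, -1.5, 1.6]
finger_gap: 0.405
```

View pics/d1c.png

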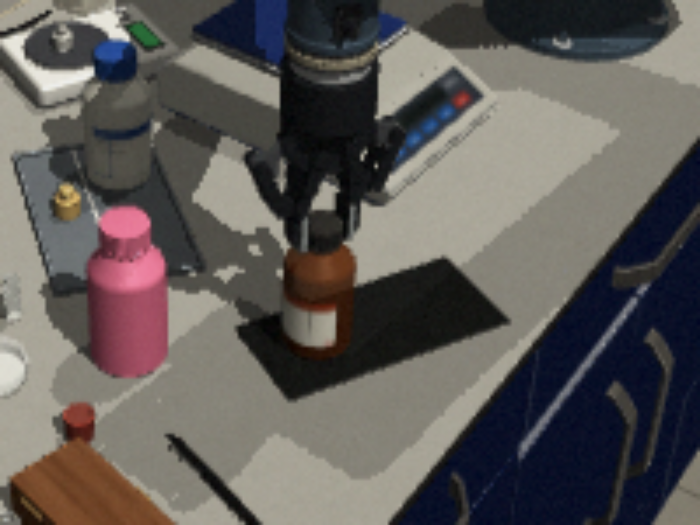

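The amber bottle stands on the mat (its base at about (318,345) in the crop). Release, rise, and go to the white bottle.

```bash
python3 -m inch '[0,0,0,0,0,0,0,0,0,0,0,0,0,0,1,0,0,0,4,0,0,0,5,0,0.8,-3.5,0,0,1.2,-5.2,0,0,1.2,-5.2,0,0,1.2,-5.2,0,0,1.2,-5.2,0,0,1,-4.5,0,0,0,-0.6,0,0,0,0,0,0,0,0,0,0]' 75; python3 -m inch '[0,0,-3,0,0,0,0,0]'
```

```text
t: 8.5
tcp_pos: [0.5996, 0.082, 0.2284]
tool_rot: [0.707, 0.708, 0.0, -0.0]
force: [0.1, 0.0, 0.3]
finger_gap: 0.749
t: 8.75
tcp_pos: [0.5979, 0.0823, 0.1963]
tool_rot: [0.706, 0.708, -0.002, -0.002]
force: [-0.2, -0.3, -0.3]
finger_gap: 0.75
```

```bash
python3 -m inch '[0,-0.1,-2.5,0,0,0,-2.2,0,0,0,-1,0,0,0,0,0,0,0,0,0]';  python3 - <<'E'
from h import *
v=grab('wrist','w3')
E
```

```text
t: 9.38
tcp_pos: [0.6007, 0.0799, 0.1422]
tool_rot: [0.707, 0.707, 0.001, 0.001]
force: [-0.4, -0.1, 1.1]
finger_gap: 0.752
```

View pics/w3.png

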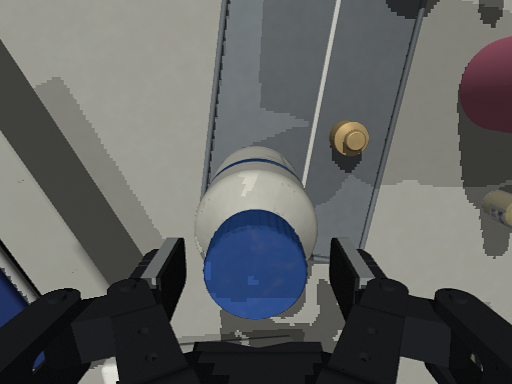

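```bash
python3 -m inch '[0,0,-0.1,0,0,0,0,0,0,0,0,0,0,0,0,0,0,0,0,0,0,0,1,0,0,0,3,0,0,0,4,0,0,0,4,0,0,0,4,0,0,0,0,0]' 10 40; python3 -m inch '[-0.5,1,0,0,-1.5,2.6,0,0,-1.8,3.1,0,0,-1.8,3.1,0,0,-1.8,3.1,0,0,-1.8,3.1,0,0,-1.8,3.1,0,0,-1.8,3.1,0,0,-1.8,3.1,0,0,-1.5,2.6,0,0,-0.6,1,0,0,-0.3,0.6,0,0,0,0,0,0,0,0,0,0]'
```

```text
t: 10.8
tcp_pos: [0.6018, 0.0797, 0.3036]
tool_rot: [0.707, 0.707, 0.003, 0.003]
force: [1.1, -0.2, -3.5]
finger_gap: 0.481
t: 12.55
tcp_pos: [0.4305, 0.3739, 0.3]
tool_rot: [0.708, 0.707, -0.0, 0.0]
force: [-0.5, 0.4, -3.1]
finger_gap: 0.482
```

```bash
python3 -m inch '[0,0,-4,0,0,0,-4,0,0,0,-4,0,0,0,-2,0,0,0,-1,0,0,0,0,0,0,0,-0.5,0,0,0,-0.3,0,0,0,0,0]'; python3 - <<'E'
from h import *
v=grab('side','d2');cv2.imwrite('pics/d2c.png',cv2.resize(v.p[170:320,200:400][:,:,::-1],None,fx=3.5,fy=3.5))
E
```

```text
t: 13.68
tcp_pos: [0.43, 0.3748, 0.1424]
tool_rot: [0.707, 0.707, 0.0, 0.0]
force: [-1.6, -0.3, -2.5]
finger_gap: 0.484
```

View pics/d2c.png

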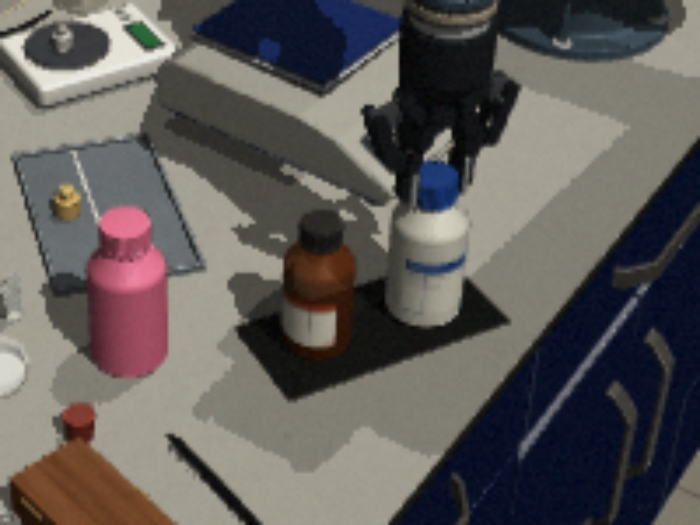

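```bash
python3 -m inch '[0,0,-0.15,0,0,0,-0.1,0,0,0,0,0]'; python3 -m inch '[0,0,0,0,0,0,0,0,0,0,1,0,0,0,4,0,0,0,6,0,0.7,-4,0,0,0,0,0,0]' 75; python3 - <<'E'
from h import *
v=grab('wrist','w4')
v=grab('scene','s1')
print(sel(v,(130,120,220,200),.11,.17))
E
```

```text
t: 14.1
tcp_pos: [0.43, 0.3749, 0.1401]
tool_rot: [0.707, 0.707, 0.0, 0.0]
force: [-0.6, -0.7, 1.6]
finger_gap: 0.481
t: 14.98
tcp_pos: [0.4374, 0.3333, 0.2512]
tool_rot: [0.708, 0.706, 0.001, 0.001]
force: [0.1, 0.2, -0.8]
finger_gap: 0.755
(458, array([0.5149, 0.3553, 0.1298]), array([0.554 , 0.3553]), 0.152)
```

View pics/w4.png

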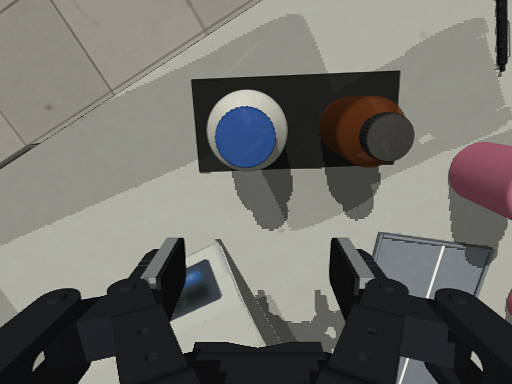

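View pics/s1.png

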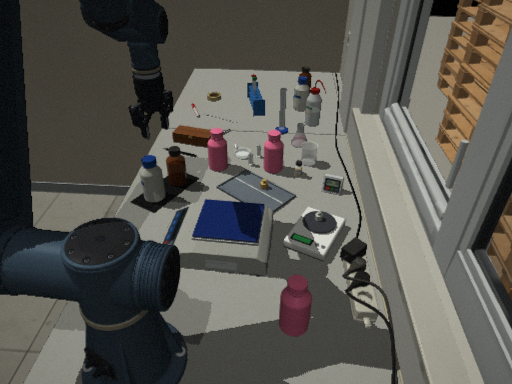

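Both bottles are on the mat, amber cap at (387,137) and white cap at (246,137) in the wrist view. Now to the compact balance.

```bash
python3 -m inch '[1.5,-4,0,0,1.5,-5.2,0,0,1.5,-5.2,0,0,1.5,-5.2,0,0,1.5,-5.2,0,0,1.5,-5.2,0,0,1.5,-5.2,0,0,1.5,-5.2,0,0,1.5,-4.5,0,0,1.5,-2.5,0,0,0,0,0,0,0,0,0,0]' 55; python3 - <<'E'
from h import *
v=grab('wrist','w5')
E
```

```text
t: 16.58
tcp_pos: [0.5864, -0.1379, 0.2489]
tool_rot: [0.707, 0.707, -0.0, -0.001]
force: [0.2, 0.2, -0.3]
finger_gap: 0.55
```

View pics/w5.png

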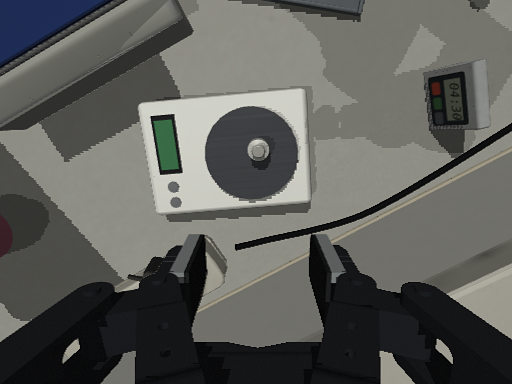

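```bash
python3 - <<'E'
from h import *
v=load('w5')
print('steel',sel(v,(243,135,275,168),.058,.07),sel(v,(243,130,275,168),.043,.07))
a,b,c,e=195,97,308,207
P=v.P[b:e,a:c];I=v.p[b:e,a:c].astype(int)
k=(I.max(-1)<110)&(P[...,2]>.030)&(P[...,2]<.045)
q=P[k];print(len(q),np.median(q[:,2]))
h=cv2.convexHull(q[:,:2].astype(np.float32));print('hull circ',cv2.minEnclosingCircle(h),cv2.fitEllipse(h))
for p in[(205,153),(299,153),(251,106),(251,200)]:print(zpix(v,*p,.038)[:2])
for p in[(139,103),(304,88),(310,202),(157,214)]:print('case',v.P[p[1],p[0]])
E
```

```text
steel (142, array([ 0.587 , -0.1158,  0.0631]), array([ 0.5869, -0.1166]), 0.0061) (399, array([ 0.587 , -0.1149,  0.0571]), array([ 0.5869, -0.1161]), 0.0106)
6391 0.03837387466385811
hull circ ((0.5797135829925537, -0.12501893937587738), 0.04924182593822479) ((0.5801896452903748, -0.12485328316688538), (0.09430655837059021, 0.09790527075529099), 9.503907203674316)
[ 0.53384101 -0.12160692]
[ 0.62795018 -0.12139546]
[ 0.58004037 -0.07592586]
[ 0.57976066 -0.17060444]
case [ 0.46005965 -0.07365313  0.00269941]
case [ 0.63539297 -0.05799223  0.00096856]
case [ 0.646924   -0.18337466  0.00277022]
case [ 0.46908198 -0.19902362  0.0009917 ]
```

```bash
python3 -m inch '[0,1.1,-4,0,0,1,-5,0,0,0,-4,0,0,0,-2,0,0,0,-1.5,0,0,0,0,0,0,0,0,0]' 55 ; python3 - <<'E'
from h import *
v=grab('wrist','w6')
E
```

```text
t: 17.5
tcp_pos: [0.5876, -0.1182, 0.0856]
tool_rot: [0.707, 0.707, 0.0, 0.001]
force: [-0.0, 0.3, 0.5]
finger_gap: 0.548
```

View pics/w6.png

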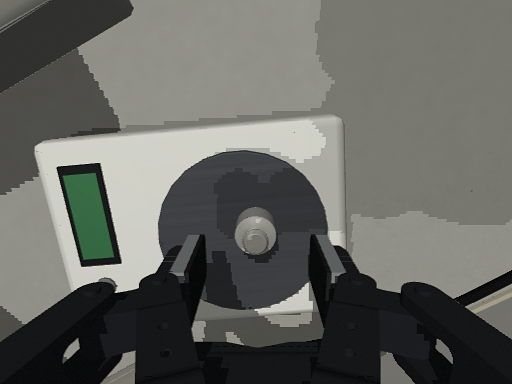

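```bash
python3 -m inch '[0,0.2,-1.4,0,0,0,-0.8,0,0,0,0,0,0,0,0,0]'; python3 -m inch '[0,0,-0.2,0,0,0,0,0]'; python3 -m inch '[0,0,0,0,0,0,0,0,0,0,0,0,0,0,0,0,0,0,0,0,0,0,0,0]' 8 25
```

```text
t: 18.05
tcp_pos: [0.587, -0.1163, 0.0625]
tool_rot: [0.707, 0.707, -0.0, -0.0]
force: [0.1, -0.3, -0.5]
finger_gap: 0.548
t: 18.3
tcp_pos: [0.587, -0.1163, 0.0607]
tool_rot: [0.707, 0.707, 0.0, 0.0]
force: [-1.1, 0.1, -0.1]
finger_gap: 0.551
t: 19.05
tcp_pos: [0.5871, -0.1163, 0.0609]
tool_rot: [0.707, 0.707, 0.0, 0.0]
force: [-0.4, -0.1, 3.0]
finger_gap: 0.235
```

```bash
python3 -m inch '[0,0,1,0,0,0,3,0,0,0,3,0,0,0,2,0,0.6,1.5,0,0,1.2,3,0,0,1.5,3.6,0,0,1.5,3.6,0,0,1.3,3,0,0,0.9,2,0,0,0.4,1,0,0,0,0,0,0,0,0,-3,0,0,0,-3,0,0,0,-2,0,0,0,-1,0,0,0,0,0,0,0,0,0]'; python3 - <<'E'
from h import *
v=grab('wrist','w7')
E
```

```text
t: 21.3
tcp_pos: [0.6618, 0.0606, 0.0617]
tool_rot: [0.707, 0.707, 0.001, 0.001]
force: [0.4, -0.0, 0.1]
finger_gap: 0.234
```

View pics/w7.png

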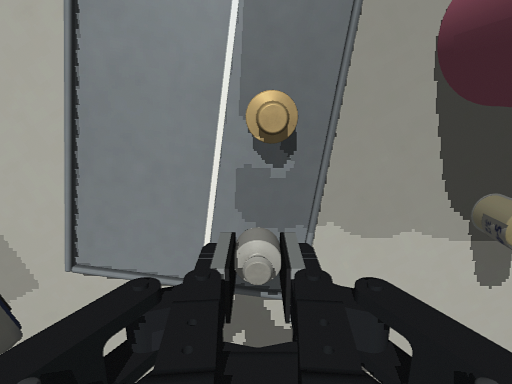

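```bash
python3 -m inch '[0,0,-1.5,0,0,0,-1,0,0,0,-0.5,0,0,0,-0.3,0,0,0,0,0]'; python3 -m inch '[0,0,-0.1,0,0,0,-0.1,0,0,0,0,0]'
```

```text
t: 21.98
tcp_pos: [0.661, 0.0607, 0.0275]
tool_rot: [0.707, 0.707, -0.0, -0.0]
force: [0.4, -0.4, 0.0]
finger_gap: 0.236
t: 22.35
tcp_pos: [0.6613, 0.0607, 0.0269]
tool_rot: [0.707, 0.707, 0.0, 0.0]
force: [-0.9, 0.7, 4.6]
finger_gap: 0.236
```

Contact (4.6 N). Release with a small opening, rise, and look.

```bash
python3 -m inch '[0,0,0,0,0,0,0,0,0,0,0,0,0,0,0.5,0,0,0,1.5,0,0,0,3,0,0,0,3,0,0,0,2,0,0,0,0,0]' 38; python3 - <<'E'
from h import *
v=grab('wrist','w8')
print('st',sel(v,(225,190,290,300),.02,.032),'br',sel(v,(235,80,315,180),.03,.045))
E
```

```text
t: 23.48
tcp_pos: [0.6623, 0.0607, 0.1282]
tool_rot: [0.707, 0.707, 0.002, 0.002]
force: [0.8, 0.0, -0.7]
finger_gap: 0.38
st (436, array([0.6615, 0.0611, 0.0254]), array([0.6617, 0.0611]), 0.0103) br (446, array([0.6688, 0.1205, 0.0338]), array([0.6688, 0.1203]), 0.0076)
```

View pics/w8.png

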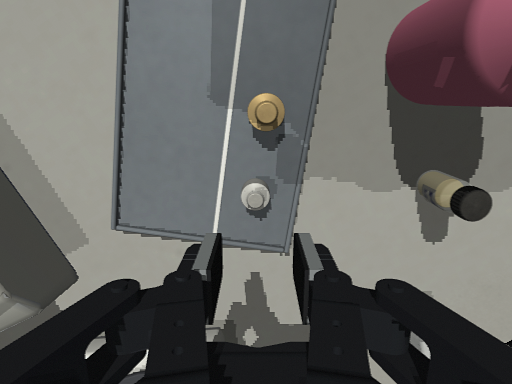

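```bash
python3 -m inch '[0.2,2,0,0,0.3,3,0,0,0.1,1,0,0,0,0,0,0,0,0,-3,0,0,0,-2.5,0,0,0,0,0,0,0,0,0]' 42; python3 - <<'E'
from h import *
v=grab('wrist','w9')
E
```

```text
t: 24.52
tcp_pos: [0.6676, 0.1202, 0.0713]
tool_rot: [0.707, 0.707, 0.0, 0.0]
force: [0.8, -0.3, 0.3]
finger_gap: 0.417
```

View pics/w9.png

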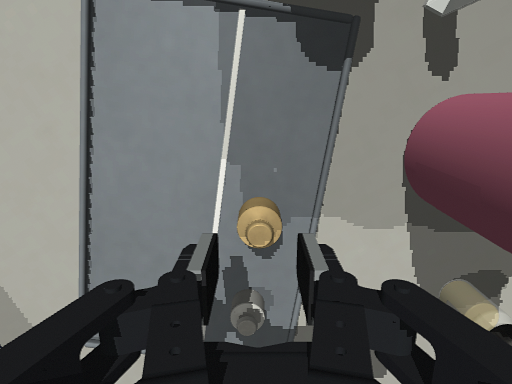

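```bash
python3 -m inch '[0.1,0,-2,0,0,0,-1,0,0,0,-0.9,0,0,0,0,0]'; python3 -m inch '[0,0,0,0,0,0,0,0,0,0,0,0,0,0,0,0,0,0,0,0]' 10 25
```

```text
t: 25.08
tcp_pos: [0.6671, 0.1208, 0.0303]
tool_rot: [0.707, 0.707, -0.001, -0.001]
force: [-0.6, -0.2, 0.4]
finger_gap: 0.422
t: 25.7
tcp_pos: [0.668, 0.1207, 0.0317]
tool_rot: [0.707, 0.707, 0.0, 0.0]
force: [0.6, 0.8, -0.6]
finger_gap: 0.281
```

```bash
python3 -m inch '[0,0,1,0,0,0,3,0,0,0,4,0,0,0,3,0,0,0,1,0,-0.6,-1.5,0,0,-1.2,-3.2,0,0,-1.4,-4,0,0,-1.4,-4,0,0,-1.4,-4,0,0,-1.2,-3.4,0,0,-1,-2.6,0,0,-0.6,-1.8,0,0,0,0,0,0,0,0,-3,0,0,0,-1,0,0,0,0,0,0,0,0,0]'
```

```text
t: 27.95
tcp_pos: [0.5806, -0.124, 0.1122]
tool_rot: [0.707, 0.707, 0.0, 0.001]
force: [-0.3, 0.2, -0.5]
finger_gap: 0.283
```

```bash
python3 - <<'E'
from h import *
v=grab('wrist','w10')
E
```

```text
(no output)
```

View pics/w10.png

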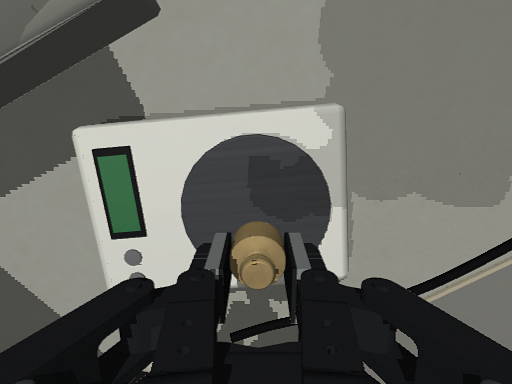

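```bash
python3 - <<'E'
from h import *
v=load('w10')
print(zpix(v,256,134,.038)-[0,.047,0],zpix(v,181,207,.038),zpix(v,331,207,.038))
E
python3 -m inch '[0,0,-2,0,0,0,-1.5,0,0,0,-0.7,0,0,0,0,0,0,0,0,0]'
```

```text
[ 0.5800375  -0.12271741  0.038     ] [ 0.53366471 -0.12052993  0.038     ] [ 0.62652961 -0.1203868   0.038     ]
t: 28.62
tcp_pos: [0.5804, -0.1244, 0.0701]
tool_rot: [0.707, 0.707, 0.0, 0.0]
force: [-0.5, -1.0, -1.0]
finger_gap: 0.283
```

```bash
python3 -m inch '[0,0.1,-0.3,0,0,0,-0.1,0,0,0,-0.1,0,0,0,0,0]'
```

```text
t: 29.12
tcp_pos: [0.58, -0.1232, 0.0654]
tool_rot: [0.707, 0.707, 0.0, 0.0]
force: [-0.7, 0.7, 5.3]
finger_gap: 0.282
```

```bash
python3 -m inch '[0,0,0,0,0,0,0,0,0,0,0,0,0,0,0.5,0,0,0,2,0,0,0,4,0,0,0,5,0,0,0,5,0,0,0,0,0,0,0,0,0]' 50; python3 - <<'E'
from h import *
v=grab('wrist','w11')
print('br',sel(v,(220,120,300,260),.062,.075))
E
```

```text
t: 30.38
tcp_pos: [0.5794, -0.123, 0.2295]
tool_rot: [0.707, 0.707, -0.0, -0.0]
force: [-0.3, -0.3, 0.3]
finger_gap: 0.5
br (225, array([ 0.5803, -0.123 ,  0.0679]), array([ 0.5804, -0.1236]), 0.0076)
```

View pics/w11.png

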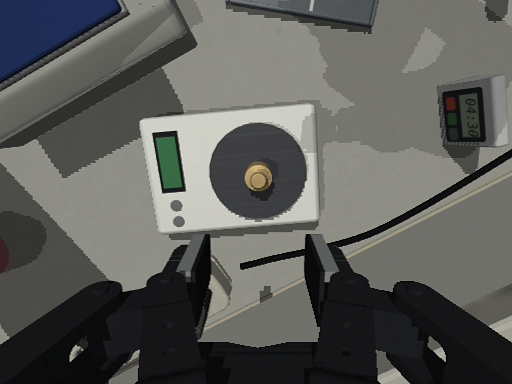

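The brass weight stands at the pan's middle (258,178). Now fetch the white bottle.

```bash
python3 -m inch '[-1,3,1,0,-1.5,5,1,0,-1.5,5,0,0,-1.6,5.2,0,0,-1.6,5.2,0,0,-1.6,5.2,0,0,-1.6,5.2,0,0,-1.6,5.2,0,0,-1.5,5,0,0,-1,3.6,0,0,-0.3,2,0,0,0,0,0,0,0,0,0,0]' 75; python3 - <<'E'
from h import *
v=grab('wrist','w12')
print('wc',sel(v,(180,150,330,330),.138,.16))
E
```

```text
t: 32.05
tcp_pos: [0.4322, 0.3715, 0.249]
tool_rot: [0.707, 0.707, -0.001, 0.0]
force: [-0.3, -0.1, 0.5]
finger_gap: 0.751
wc (2686, array([0.4297, 0.3772, 0.146 ]), array([0.4297, 0.3761]), 0.0211)
```

View pics/w12.png

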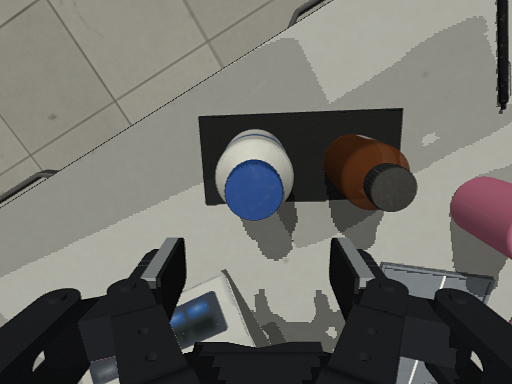

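```bash
python3 -m inch '[-0.2,0.3,-4,0,0,0,-3,0,0,0,-2,0,0,0,-1.5,0,0,0,0,0,0,0,0,0]'; python3 -m inch '[0,0,-0.3,0,0,0,0,0]'
```

```text
t: 32.85
tcp_pos: [0.4307, 0.3758, 0.1454]
tool_rot: [0.707, 0.707, 0.001, 0.0]
force: [0.7, -0.5, 0.2]
finger_gap: 0.749
t: 33.1
tcp_pos: [0.4301, 0.3758, 0.1421]
tool_rot: [0.707, 0.707, 0.0, 0.0]
force: [0.2, 0.4, -0.1]
finger_gap: 0.75
```

```bash
python3 -m inch '[0,0,0,0,0,0,0,0,0,0,0,0,0,0,0,0,0,0,0,0,0,0,1,0,0,0,3,0,0,0,4,0,0,0,4,0,0,0,4,0,0,0,0,0]' 10 40; python3 -m inch '[0.5,-1,0,0,1.5,-2.6,0,0,1.8,-3.1,0,0,1.8,-3.1,0,0,1.8,-3.1,0,0,1.8,-3.1,0,0,1.8,-3.1,0,0,1.8,-3.1,0,0,1.8,-3.1,0,0,1.5,-2.6,0,0,0.6,-1,0,0,0.3,-0.6,0,0,0,0,0,0,0,0,0,0]'
```

```text
t: 34.48
tcp_pos: [0.4317, 0.3767, 0.3049]
tool_rot: [0.707, 0.707, 0.004, 0.001]
force: [-0.4, 0.2, -3.6]
finger_gap: 0.479
t: 36.22
tcp_pos: [0.5993, 0.0817, 0.3016]
tool_rot: [0.707, 0.708, -0.0, -0.0]
force: [-0.2, 0.4, -3.0]
finger_gap: 0.48
```

```bash
python3 -m inch '[0,0,-4,0,0,0,-4,0,0,0,-3,0,0,0,-2,0,0,0,-1,0,0,0,0,0,0,0,0,0]';python3 -m inch '[0.1,-0.1,-0.5,0,0,0,-0.5,0,0,0,0,0]'
```

```text
t: 37.1
tcp_pos: [0.6008, 0.081, 0.1628]
tool_rot: [0.707, 0.707, 0.001, 0.001]
force: [-0.2, 0.3, -2.9]
finger_gap: 0.48
t: 37.48
tcp_pos: [0.6006, 0.0797, 0.1512]
tool_rot: [0.707, 0.707, -0.0, -0.0]
force: [0.2, -0.1, -2.6]
finger_gap: 0.474
```

```bash
python3 -m inch '[0,0.1,-0.5,0,0,0,-0.3,0,0,0,0,0,0,0,0,0]'
```

```text
t: 37.98
tcp_pos: [0.601, 0.0807, 0.1436]
tool_rot: [0.707, 0.707, -0.0, -0.0]
force: [-0.7, 0.2, -3.0]
finger_gap: 0.477
```

```bash
python3 -m inch '[0,0,-0.1,0,0,0,-0.1,0,0,0,0,0]'
```

```text
t: 38.35
tcp_pos: [0.6011, 0.0808, 0.1432]
tool_rot: [0.707, 0.707, 0.0, 0.0]
force: [-2.4, 1.0, 5.0]
finger_gap: 0.482
```

Contact. Release, rise, and go on to the amber bottle at about (0.534, 0.375).

```bash
python3 -m inch '[0,0,0,0,0,0,0,0,0,0,0,0,0,0,1,0,0,0,4,0,0,0,5,0,-0.6,2.7,0,0,-1.2,5.2,0,0,-1.2,5.2,0,0,-1.2,5.2,0,0,-1.2,5.2,0,0,-0.9,4.2,0,0,-0.4,1.4,0,0,0,0,0,0,0,0,0,0]' 75; python3 - <<'E'
from h import *
v=grab('wrist','w13')
print('ac',sel(v,(180,150,330,330),.12,.14))
E
```

```text
t: 40.22
tcp_pos: [0.5344, 0.3703, 0.2417]
tool_rot: [0.708, 0.707, -0.0, 0.0]
force: [-0.4, -1.0, -0.8]
finger_gap: 0.748
ac (1865, array([0.5342, 0.3753, 0.1305]), array([0.5342, 0.3741]), 0.018)
```

View pics/w13.png

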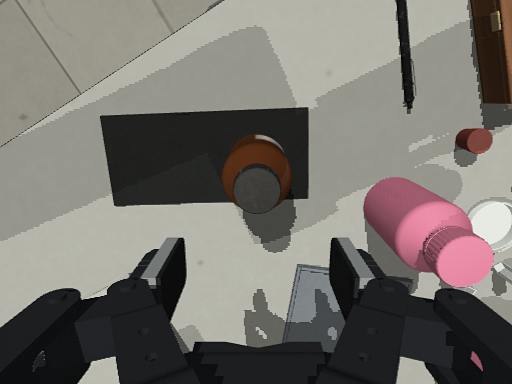

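```bash
python3 -m inch '[0,0.4,-4,0,0,0,-3,0,0,0,-2,0,0,0,-1.5,0,0,0,0,0,0,0,0,0]'; python3 -m inch '[0,0,-0.7,0,0,0,0,0]'
```

```text
t: 41.02
tcp_pos: [0.5348, 0.3757, 0.1376]
tool_rot: [0.707, 0.707, 0.001, 0.0]
force: [0.2, -0.1, 0.1]
finger_gap: 0.751
t: 41.28
tcp_pos: [0.5338, 0.3757, 0.1296]
tool_rot: [0.707, 0.707, -0.0, -0.0]
force: [-0.4, 0.3, -0.2]
finger_gap: 0.75
```

```bash
python3 -m inch '[0,0,0,0,0,0,0,0,0,0,0,0,0,0,0,0,0,0,0,0,0,0,1,0,0,0,3,0,0,0,4,0,0,0,4,0,0,0,4,0,0,0,0,0]' 10 40; python3 -m inch '[0.4,-1,0,0,1,-2.5,0,0,1.2,-3,0,0,1.2,-3,0,0,1.2,-3,0,0,1.2,-3,0,0,1,-2.5,0,0,0.5,-1.2,0,0,0.2,-0.5,0,0,0,0,0,0,0,0,-4,0,0,0,-4,0,0,0,-3,0,0,0,-2,0,0,0,-1,0,0,0,0,0,0,0,0,0]'
```

```text
t: 42.65
tcp_pos: [0.5358, 0.3766, 0.2932]
tool_rot: [0.707, 0.707, 0.004, 0.001]
force: [1.4, 0.5, -4.3]
finger_gap: 0.403
t: 44.78
tcp_pos: [0.6137, 0.1792, 0.1508]
tool_rot: [0.707, 0.707, 0.001, 0.001]
force: [0.3, 0.1, -4.6]
finger_gap: 0.405
```

```bash
python3 -m inch '[0,0,-1,0,0,0,-0.5,0,0,0,0,0,0,0,0,0]'; python3 -m inch '[0,0,-0.3,0,0,0,-0.1,0,0,0,0,0]'
```

```text
t: 45.28
tcp_pos: [0.6131, 0.1787, 0.1347]
tool_rot: [0.707, 0.707, 0.0, 0.0]
force: [0.5, 0.0, -3.4]
finger_gap: 0.402
t: 45.65
tcp_pos: [0.6131, 0.1788, 0.1312]
tool_rot: [0.707, 0.707, 0.0, 0.0]
force: [-1.1, -0.5, -0.5]
finger_gap: 0.404
```

```bash
python3 -m inch '[0,0,-0.1,0,0,0,0,0]'; python3 -m inch '[0,0,0,0,0,0,0,0,0,0,0,0,0,0,1,0,0,0,4,0,0,0,5,0,0.5,0,5,0,0.5,0,5,0,0,0,0,0,0,0,0,0]' 75; python3 - <<'E'
from h import *
v=grab('wrist','w14');s=grab('scene','s2');d=grab('side','d3')
print('ac',sel(v,(190,170,330,330),.12,.14))
for b in[(228,150,252,170),(254,158,274,180)]: print(sel(s,b,.11,.17))
for b in[(228,200,252,220),(222,178,246,196)]: print(sel(d,b,.11,.17))
cv2.imwrite('pics/d3c.png',cv2.resize(d.p[130:290,140:340][:,:,::-1],None,fx=3.5,fy=3.5))
E
```

```text
t: 45.9
tcp_pos: [0.6131, 0.1788, 0.1311]
tool_rot: [0.707, 0.707, 0.0, 0.0]
force: [-2.2, 0.6, 6.0]
finger_gap: 0.409
t: 47.15
tcp_pos: [0.6224, 0.1787, 0.3297]
tool_rot: [0.707, 0.707, -0.0, -0.0]
force: [0.4, -1.2, -0.8]
finger_gap: 0.744
ac (823, array([0.6109, 0.1522, 0.1319]), array([0.6054, 0.1325]), 0.0534)
(108, array([0.6071, 0.1729, 0.1248]), array([0.6113, 0.1749]), 0.0197)
(250, array([0.5918, 0.0756, 0.1314]), array([0.5979, 0.0796]), 0.0248)
(112, array([0.6142, 0.1831, 0.1275]), array([0.6128, 0.1785]), 0.0193)
(188, array([0.6026, 0.0893, 0.1353]), array([0.6   , 0.0819]), 0.0286)
```

View pics/w14.png

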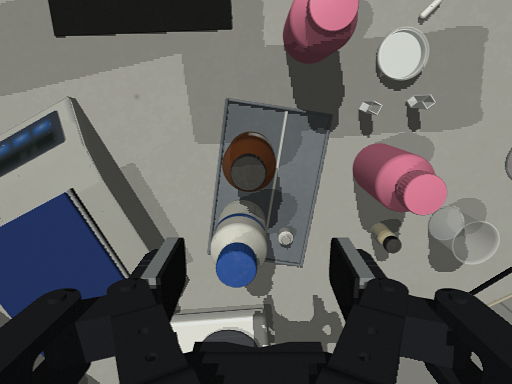

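View pics/d3c.png

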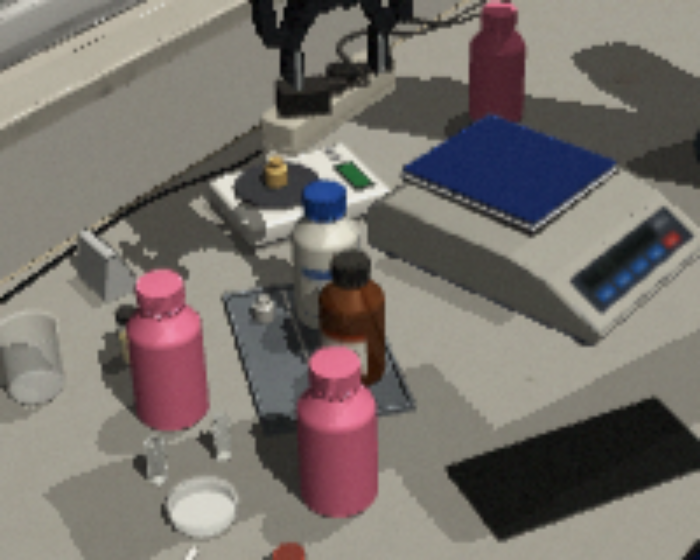

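```bash
python3 - <<'E'
from h import *
v=load('w14')
print('ac',sel(v,(220,145,275,195),.115,.14),'wc',sel(v,(205,238,265,292),.14,.16))
print('steel',sel(v,(272,222,300,252),.02,.035))
print('vial',sel(v,(370,220,405,255),.045,.07))
job.sign_off()
E
```

```text
ac (1052, array([0.6137, 0.1782, 0.1312]), array([0.6135, 0.177 ]), 0.0179) wc (1276, array([0.6015, 0.0829, 0.1469]), array([0.6013, 0.0813]), 0.0211)
steel (133, array([0.6617, 0.0628, 0.0249]), array([0.6617, 0.0618]), 0.0103)
vial (251, array([0.796 , 0.0675, 0.0548]), array([0.7972, 0.0663]), 0.0106)
the job is handed in; nothing more can be done
```

I moved both bottles to the mat, put the steel weight in the tray's back row and the brass weight on the pan, then returned both bottles and handed the job in at about 47 s. The robot reports no verdict.

Results of my last checks:
- **Bottles:** both stand upright within about 1 mm of where they started. I compared matching wrist views of the caps from before and after.
- **Brass weight:** it stands within about 1–2 mm of the pan's middle. I measured that right after placing it; the final side picture shows it still standing there.
- **Steel weight:** it stands upright in the back row, at about x 34 mm, y −63 mm in the tray.
- **Vial and timer:** the vial was within about 1 mm of its starting place. I did not measure the timer again; it stands undisturbed in the final side picture.
- **Gripper:** it was clear of everything at hand-in.

No checks failed. The fixed cameras' rougher readings of the bottle positions agreed with the wrist views to a few millimetres.

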